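# Push the pulled-out bin and tub back into the row

### The arm

A 6-joint arm with a two-finger parallel gripper is mounted at the origin on the work surface. World frame = base frame: x ahead of the robot, y to its left, z up, the work surface at z = 0. Lengths are in m, angles in rad, forces in N, time in s.
With the tool pointing down it reaches from about 0.225 to 0.875 m from the base axis. Payload 3.4 kg.
Tool frame: the origin (TCP) lies midway between the tips of the shut fingers; the grasp point (between the pads) lies 19 mm behind it (manip.grip_point_offset is the distance from the TCP to the grasp point, in m); z points along the fingers, y is the line along which they close (so a half turn about z gives the same grasp; the last joint's range is limited). The gripper opens to 85 mm and grips with 20 to 120 N. Pads are 22 mm wide; open, the fingers measure 114 mm over their backs; the gripper's body (76 mm by 85 mm) begins 54 mm behind the grasp point. The pads swing forward as they close: fully open they stand 13 mm farther back than shut.
Start: joints at [1.023, 0.276, 1.505, -0, 1.361, -0.121], TCP at [0.238, 0.523, 0.231] pointing down, gripper open.
Joint ranges: [-2.89, 2.89], [-0.75, 2.08], [0.22, 2.7], [-1.18, 4.32], [0.11, 2.71], [-2.7, 2.7]. Speed limits (rad/s): [2.57, 2.57, 3.14, 3.14, 3.14, 3.14].

### API

Orientations are given as a unit quaternion [w, x, y, z].
In Python, from rig import manip gives the robot as it stands.
- The arm moves only by the shell command python3 -m handwheel 'ROWS' [FORCE]. ROWS is JSON, a list of rows, each an object with "translation": the shift along the tool's x, y, z in m, a list of three; "angular": the turn, a rotation vector about the tool's x, y, z in degrees, a list of three; "hand": the closure, from 0 (fully open) to 1 (shut). A call has 1 to 10 rows; each row shifts and turns the commanded pose from where the row before left it, along the tool's axes as they then stand; what a row does not reach is not made up. A row lasts 1/12 s, in which the tool goes at most 41.7 mm and 7.16 degrees, less where a joint would pass 70% of its speed; a pose out of reach is approached as far as the arm can. A call with a gripper value outside its range is refused whole. The fingers move at their own pace and stop on an object; FORCE is the grip in N (left out, the last holds). Time passes only in rows, so rows that do not move let the fingers close. It gives the time, the measured TCP pose, the force, the opening and the grip force at its end, in the units of the state.
- manip.get_state(): the state, without advancing time (a new reading comes with each control period).
- manip.get_image(name): name is "side" or "top"; returns the picture (480x640x3 uint8, red, green, blue); there is no depth.
- manip.camera_info(name): a dict with "camera_matrix" (3x3 intrinsics, pixels), "eye" and "orientation" of the camera in the world. Camera axes: x right, y down, z forward; pixel columns grow to the right and rows downward; lengths in m; the calibration is good to about 2 mm. A picture is of the moment at which its call begins. camera_info takes no time and is no camera call.
- manip.sign_off(): hands the job in; it is judged then, once.
The state is a dict: "clock": time; "qpos": joint angles; "qd": joint speeds; "effort": joint torques, N m; "position": TCP position; "ee_rot": TCP orientation; "contact_force": force on the tool from outside, world axes, zero at the start; "moment": the same for the moment, N m; "width": finger opening in m; "gripper_force": force on a finger pad.
Only numpy, scipy, OpenCV 4.12 (cv2) and the standard library are available. Lean on these libraries where they do the work, as an engineer would, in place of code of your own. Each camera call takes 0.05 s, during which the arm holds its last target. There are 200 camera calls.

### The job

A clear bin and a round tub have been left pulled out in front of the row of closet bins. Push them along the surface from outside with the fingers, without gripping, lifting or tipping them, one into each of the two gaps, until both stand right back against the organiser's back board and the bin is square in the row. Keep the bottles in the bin upright and leave the other bins and the loose things around them where they are.

Things in the scene. Friction and masses are not known exactly. Their poses are not given: they have to be found in the camera images.
- organiser: low bamboo shelf organiser, fixed, open to the robot: back board 776 mm wide, 55 mm tall; end cheeks 118 mm deep, 55 mm tall, inner faces 374 mm left and right of the middle. Holds a row of clear bins with two gaps; may be turned up to 5 degrees. Origin at table height, middle of the board's front face; x into the board, away from the robot; y left along it
- gap_left (a point): middle of the left gap in the row, at table height, 50 mm in front of the back board: free floor about 165 mm wide between the left and middle bins (158 to 175 mm, its true middle within 5 mm of this point); axes as the organiser's, y across the gap
- gap_right (a point): middle of the right gap, between the middle and right bins; otherwise the same
- bin_out: clear bin left pulled out in front of one gap, turned up to 20 degrees, up to 30 mm off the gap's middle; 100 mm front to back, 130 mm wide, 85 mm tall, 3 mm walls; fixed box in its rear half, two loose bottles in front; 0.4 to 0.75 kg in all, slides without tipping when pushed low; origin at the centre of its underside, x from its front (small blank card) to its back, y to its left
- tub: round white screw-lid tub, 95 mm in diameter, 93 mm tall with its grey lid, standing loose in front of the other gap, up to 30 mm off its middle; 0.3 to 0.7 kg, slides upright when pushed low; origin at the centre of its underside, z up, any yaw
- pills_a: loose bottle standing in the front half of the pulled-out bin, 40 mm in diameter, 75 mm tall; origin at the centre of its underside
- pills_b: second such bottle beside it, same size
- bin_left: clear bin full of stock that stands in its place in the row, its back 1 to 6 mm from the back board; 100 mm front to back, 120 mm wide, 85 mm tall, contents up to 93 mm; loose, about 1.3 kg; origin at the centre of its underside, x to the back. Stays where it is.
- bin_mid: clear bin full of stock that stands in its place in the row, its back 1 to 6 mm from the back board; 100 mm front to back, 145 mm wide, 85 mm tall, contents up to 93 mm; loose, about 1.5 kg; origin at the centre of its underside, x to the back. Stays where it is.
- bin_right: clear bin full of stock that stands in its place in the row, its back 1 to 6 mm from the back board; 100 mm front to back, 120 mm wide, 85 mm tall, contents up to 93 mm; loose, about 1.3 kg; origin at the centre of its underside, x to the back. Stays where it is.
- pill_bottle: loose white bottle, 40 mm in diameter, 80 mm tall, standing on the table in front of the middle bin, between the tub and the pulled-out bin; origin at the centre of its underside; stays where it is
- cream_jar: loose low jar, 60 mm in diameter, 50 mm tall, standing out to one side, nearer the robot; origin at the centre of its underside; stays where it is
- carton: loose carton lying out to the other side, 150 mm long (its x), 42 mm wide, 34 mm tall; origin at the centre of its underside; stays where it is

How it is judged:
By the outcome, as a careful person would: the job done as asked, in the order asked, and still so for the second after the job is handed in, with the robot touching nothing.
It also fails if it takes over 72 s, if anything falls off the work surface, if the arm or the gripper's body presses on something with over 40 N, if the wrist force passes 120 N, or if a joint passes its speed limit or range.

## Working session

There is one attempt and no reset: what is moved stays moved. The work goes in short steps, Python scripts to look and compute and a shell command to move; the robot and the scene stay as the last step left them, time stands still between calls to the robot, and variables do not carry over. Pictures are saved under pics/ and viewed, at most 10 in all, crops included, and the job is handed in when it is done.

```bash
mkdir -p pics; python3 - <<'E'
from rig import manip
import cv2
for n in("top","side"):
    cv2.imwrite(f"pics/{n}0.png",manip.get_image(n)[:,:,::-1]); print(manip.camera_info(n))
print(manip.get_state())
E
```

```text
{'camera_matrix': array([[494.49566556,   0.        , 320.29226395],
       [  0.        , 494.49566556, 233.46468267],
       [  0.        ,   0.        ,   1.        ]]), 'eye': array([0.4277987 , 0.00541858, 0.98560183]), 'orientation': array([ 0.04567606, -0.69755002,  0.71393706, -0.04039235])}
{'camera_matrix': array([[434.6836544 ,   0.        , 316.82550739],
       [  0.        , 434.6836544 , 235.87968655],
       [  0.        ,   0.        ,   1.        ]]), 'eye': array([ 0.40215317, -0.78772516,  0.792289  ]), 'orientation': array([-0.39242912,  0.91608511, -0.0735346 ,  0.03715006])}
{'clock': 0.1, 'qpos': array([ 1.02296191e+00,  2.76530888e-01,  1.50603057e+00,  2.76703375e-05,
        1.36071308e+00, -1.21027934e-01]), 'qd': array([ 0.00111533, -0.00103196, -0.00181059, -0.00060145,  0.00040009,
        0.00196446]), 'effort': array([-7.47551658e-04, -4.17699122e+01, -2.46407086e+01, -2.01687417e-04,
        5.89025803e-03,  5.03399775e-07]), 'position': array([0.23778583, 0.52299536, 0.23051714]), 'ee_rot': array([-2.88802267e-04,  2.11789916e-01,  9.77314854e-01, -7.89908732e-04]), 'contact_force': array([ 0.38856383, -0.03587022,  0.02311935]), 'moment': array([-0.01349429,  0.03020188,  0.01335866]), 'gripper_force': 0.0, 'width': 0.08514940646550803}
```

View pics/top0.png

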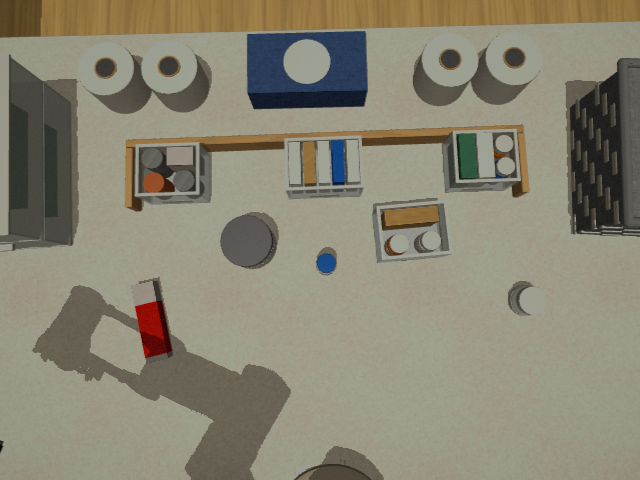

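View pics/side0.png

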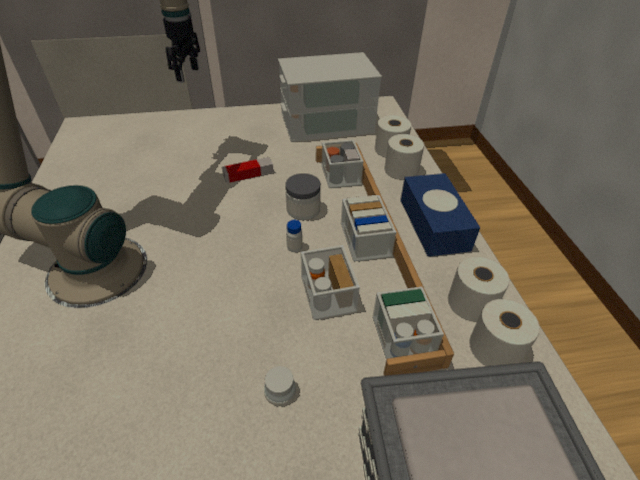

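The top view shows the tub lid at (246,241) in front of the left gap. The pulled-out bin is at about (412,231) in front of the right gap, the blue-capped bottle at (326,263), the jar at (528,300) and the carton at (151,320). The board runs from (127,142) to (523,127). Next I'll enlarge it for the corners.

```bash
cat > h.py <<'E'
import numpy as np, cv2
from rig import manip
from scipy.spatial.transform import Rotation as R
def ray(n,u,v,z):
    c=manip.camera_info(n);K=c["camera_matrix"];q=c["orientation"]
    d=R.from_quat([q[1],q[2],q[3],q[0]]).apply(np.linalg.inv(K)@[u,v,1.]);e=c["eye"]
    return (e+d*(z-e[2])/d[2])[:2]
def proj(n,p):
    c=manip.camera_info(n);K=c["camera_matrix"];q=c["orientation"]
    x=K@R.from_quat([q[1],q[2],q[3],q[0]]).inv().apply(np.array(p)-c["eye"]);return x[:2]/x[2]
def crop(n,x0,y0,x1,y1,s,f):
    im=manip.get_image(n)[:,:,::-1]
    cv2.imwrite(f,cv2.resize(im[y0:y1,x0:x1],None,fx=s,fy=s,interpolation=cv2.INTER_CUBIC))
    return im
E
python3 - <<'E'
from h import *
im=cv2.imread("pics/top0.png")
a=cv2.resize(im[120:275,120:320],None,fx=4,fy=4,interpolation=cv2.INTER_CUBIC)[:600]
b=cv2.resize(im[120:270,335:535],None,fx=4,fy=4,interpolation=cv2.INTER_CUBIC)
cv2.imwrite("pics/cl.png",a[:600]);cv2.imwrite("pics/cr.png",b)
E
```

```text
(no output)
```

View pics/cl.png

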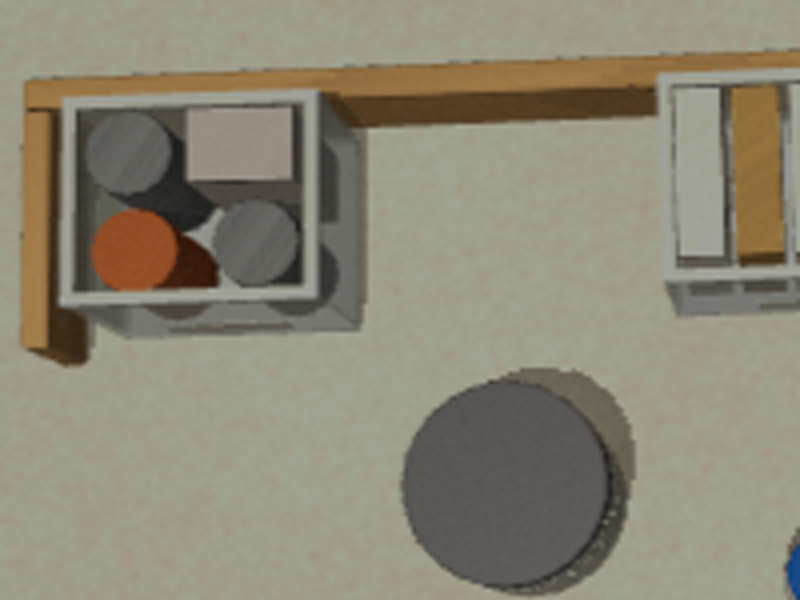

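View pics/cr.png

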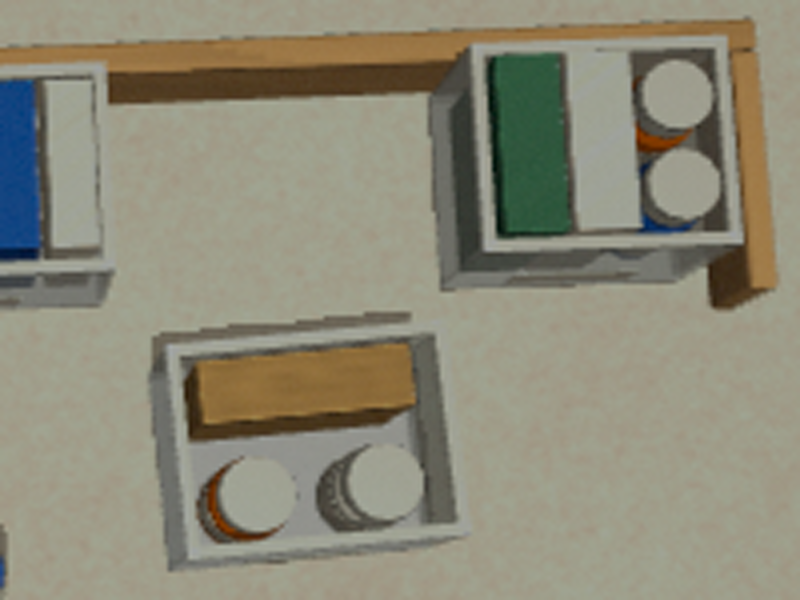

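```bash
python3 - <<'E'
from h import *
np.set_printoptions(precision=4,suppress=True)
L=lambda x,y,z:ray("top",120+x/4,120+y/4,z)
Rr=lambda x,y,z:ray("top",335+x/4,120+y/4,z)
b=np.array([L(370,126,0),L(650,114,0),Rr(112,103,0),Rr(430,88,0)]);print("board",b)
m,c=np.polyfit(b[:,1],b[:,0],1);th=np.arctan(-m);print("yaw",np.degrees(th),m,c)
ex=np.array([np.cos(th),np.sin(th)]);ey=np.array([-np.sin(th),np.cos(th)])
O0=np.array([c,0]);
# cheeks outer/inner top
lc=L(47,250,.055);rc=Rr(738,120,.055)
print("cheek inner y",(lc-O0)@ey,(rc-O0)@ey)
def org(p):return np.array([(p-O0)@ex,(p-O0)@ey])*1000
for n,ps in dict(left=[L(63,97,.085),L(318,89,.085),L(322,296,.085),L(60,305,.085)],
 mid=[L(658,74,.085),Rr(105,62,.085),Rr(112,270,.085),L(667,280,.085)],
 right=[Rr(470,45,.085),Rr(728,37,.085),Rr(743,243,.085),Rr(487,250,.085)],
 out=[Rr(165,342,.085),Rr(435,332,.085),Rr(467,532,.085),Rr(187,560,.085)]).items():
  ps=np.array(ps);print(n,"c",ps.mean(0),"org",[org(p) for p in ps],org(ps.mean(0)), "yaw",np.degrees(np.arctan2(*( (ps[0]+ps[1]-ps[2]-ps[3])[::-1]))))
t=L(506,483,.093);print("tub",t,org(t), "rad",np.linalg.norm(L(609,483,.093)-t))
pb=ray("top",326,263,.08);print("pill",pb,org(pb))
print("carton",ray("top",147,280,.034),ray("top",160,357,.034),"jar",ray("top",531,300,.05))
print("ex,ey,O0",ex,ey,O0)
E
```

```text
board [[ 0.7233  0.2289]
 [ 0.726   0.085 ]
 [ 0.7276 -0.0803]
 [ 0.7314 -0.2433]]
yaw 0.9371635932843693 -0.016358049158829477 0.7270539924521758
cheek inner y 0.373275538730958 -0.3761695047894123
left c [0.6663 0.2935] org [array([ -5.7195, 354.5665]), array([ -6.8657, 234.3383]), array([-106.0439,  233.4026]), array([-105.3184,  355.3268])] [-55.9869 294.4086] yaw 0.9877288367312388
mid c [0.671  0.0012] org [array([-6.2914, 74.2224]), array([ -6.5216, -70.1447]), array([-106.1076,  -68.4998]), array([-105.0388,   73.0291])] [-55.9899   2.1518] yaw 0.8066982228339629
right c [ 0.6767 -0.3027] org [array([  -5.4719, -241.6332]), array([  -6.6743, -362.5534]), array([-105.3397, -360.8761]), array([-103.7859, -242.4769])] [ -55.318  -301.8849] yaw 0.6946907490517199
out c [ 0.5401 -0.1598] org [array([-140.925 ,  -91.2423]), array([-141.3058, -215.7808]), array([-234.1768, -223.9084]), array([-241.8748,  -95.9299])] [-189.5706 -156.7154] yaw 4.719957239195999
tub [0.527  0.1453] [-197.676   148.5156] rad 0.046849410689312275
pill [0.484  0.0017] [-243.0068    5.6961]
carton [0.4622 0.3464] [0.3168 0.3189] jar [ 0.4078 -0.3796]
ex,ey,O0 [0.9999 0.0164] [-0.0164  0.9999] [0.7271 0.    ]
```

```bash
python3 -m handwheel '[{"translation":[0,0,0],"angular":[0,0,-6.35],"hand":0.4},{"translation":[0,0,0],"angular":[0,0,-6.35],"hand":0.4},{"translation":[0,0,0],"angular":[0,0,-6.35],"hand":0.4},{"translation":[0,0,0],"angular":[0,0,-6.35],"hand":0.4},{"translation":[-0.016,-0.032,0],"angular":[0,0,0],"hand":0.4},{"translation":[-0.016,-0.032,0],"angular":[0,0,0],"hand":0.4},{"translation":[-0.016,-0.032,0],"angular":[0,0,0],"hand":0.4},{"translation":[-0.016,-0.032,0],"angular":[0,0,0],"hand":0.4},{"translation":[-0.016,-0.032,0],"angular":[0,0,0],"hand":0.4},{"translation":[-0.016,-0.032,0],"angular":[0,0,0],"hand":0.4}]'; python3 -m handwheel '[{"translation":[-0.016,-0.032,0],"angular":[0,0,0],"hand":0.4},{"translation":[-0.016,-0.032,0],"angular":[0,0,0],"hand":0.4},{"translation":[-0.016,-0.032,0],"angular":[0,0,0],"hand":0.4},{"translation":[-0.016,-0.032,0],"angular":[0,0,0],"hand":0.4},{"translation":[-0.016,-0.032,0],"angular":[0,0,0],"hand":0.4},{"translation":[-0.016,-0.032,0],"angular":[0,0,0],"hand":0.4},{"translation":[0,0,0],"angular":[0,0,0],"hand":0.4},{"translation":[0,0,0],"angular":[0,0,0],"hand":0.4}]'
```

```text
clock: 0.93
position: [0.3373, 0.3314, 0.231]
ee_rot: [-0.0, -0.009, 1.0, -0.0]
contact_force: [0.4, -0.2, -0.5]
width: 0.0513
gripper_force: 0.0
clock: 1.6
position: [0.4368, 0.1411, 0.2309]
ee_rot: [-0.0, -0.006, 1.0, 0.0]
contact_force: [-0.3, 0.0, 0.9]
width: 0.0512
gripper_force: 0.0
```

```bash
python3 -m handwheel '[{"translation":[0,0.004,0.03],"angular":[0,0,-0.25],"hand":0.4},{"translation":[0,0,0.035],"angular":[0,0,0],"hand":0.4},{"translation":[0,0,0.035],"angular":[0,0,0],"hand":0.4},{"translation":[0,0,0.035],"angular":[0,0,0],"hand":0.4},{"translation":[0,0,0.033],"angular":[0,0,0],"hand":0.4},{"translation":[0,0,0.025],"angular":[0,0,0],"hand":0.4},{"translation":[0,0,0.008],"angular":[0,0,0],"hand":0.4},{"translation":[0,0,0],"angular":[0,0,0],"hand":0.4},{"translation":[0,0,0],"angular":[0,0,0],"hand":0.4}]'
python3 - <<'E'
from h import *
crop("side",160,110,560,410,2,"pics/s1.png")
E
```

```text
clock: 2.35
position: [0.4365, 0.1475, 0.0308]
ee_rot: [0.0, -0.011, 1.0, 0.0]
contact_force: [0.1, 0.8, 0.7]
width: 0.0514
gripper_force: 0.0
```

View pics/s1.png

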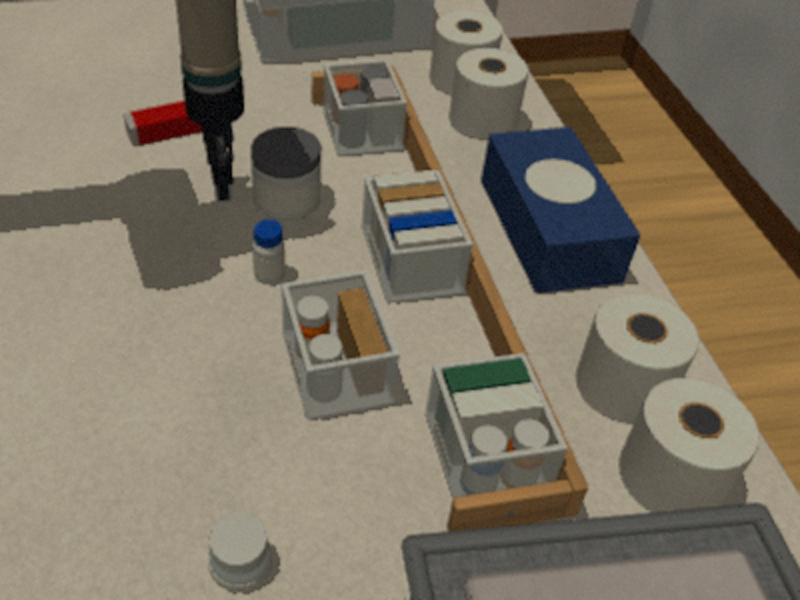

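The fingers stand clear in front of the tub, at (222,185) in the crop, and everything is upright. Pushing starts now.

```bash
python3 -m handwheel '[{"translation":[-0.008,0,0],"angular":[0,0,0],"hand":0.4},{"translation":[-0.008,0,0],"angular":[0,0,0],"hand":0.4},{"translation":[-0.006,0,0],"angular":[0,0,0],"hand":0.4},{"translation":[-0.005,0,0],"angular":[0,0,0],"hand":0.4},{"translation":[-0.005,0,0],"angular":[0,0,0],"hand":0.4},{"translation":[-0.005,0,0],"angular":[0,0,0],"hand":0.4},{"translation":[-0.005,0,0],"angular":[0,0,0],"hand":0.4},{"translation":[-0.005,0,0],"angular":[0,0,0],"hand":0.4},{"translation":[-0.006,0,0],"angular":[0,0,0],"hand":0.4},{"translation":[-0.007,0,0],"angular":[0,0,0],"hand":0.4}]'
python3 -m handwheel '[{"translation":[-0.007,0,0],"angular":[0,0,0],"hand":0.4},{"translation":[-0.007,0,0],"angular":[0,0,0],"hand":0.4},{"translation":[-0.007,0,0],"angular":[0,0,0],"hand":0.4},{"translation":[-0.007,0,0],"angular":[0,0,0],"hand":0.4},{"translation":[-0.007,0,0],"angular":[0,0,0],"hand":0.4},{"translation":[-0.007,0,0],"angular":[0,0,0],"hand":0.4},{"translation":[-0.006,0,0],"angular":[0,0,0],"hand":0.4},{"translation":[-0.006,0,0],"angular":[0,0,0],"hand":0.4},{"translation":[-0.004,0,0],"angular":[0,0,0],"hand":0.4},{"translation":[-0.002,0,0],"angular":[0,0,0],"hand":0.4}]'
python3 - <<'E'
from h import *
crop("top",110,110,310,260,4,"pics/t2.png")
E
```

```text
clock: 3.23
position: [0.4896, 0.1469, 0.0303]
ee_rot: [-0.007, -0.011, 1.0, -0.001]
contact_force: [-13.2, -1.8, 14.6]
width: 0.0512
gripper_force: 0.0
clock: 4.07
position: [0.5516, 0.1489, 0.0305]
ee_rot: [-0.005, -0.01, 1.0, -0.0]
contact_force: [-11.7, -0.1, 13.2]
width: 0.0512
gripper_force: 0.0
```

View pics/t2.png

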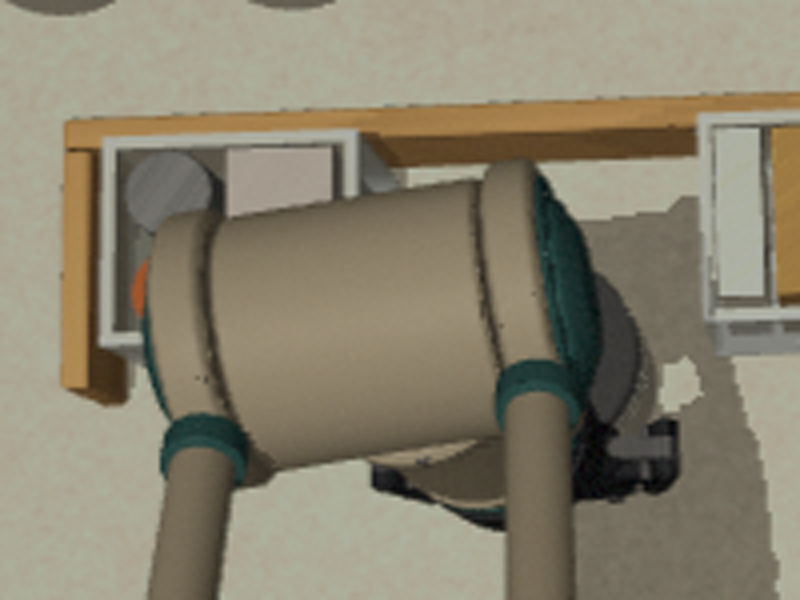

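The top view has the arm hiding the tub, with only part of the lid visible at about (615,350) in the crop. Fz is oddly high, so I'll check the side view and the moment.

```bash
python3 - <<'E'
from h import *
s=manip.get_state();print(s["contact_force"],s["moment"],s["position"])
crop("side",210,110,410,260,4,"pics/s2.png")
E
```

```text
[-10.53350746  -1.30926264  10.36915872] [0.06214477 1.05194518 0.02331462] [0.55191303 0.1488967  0.0305102 ]
```

View pics/s2.png

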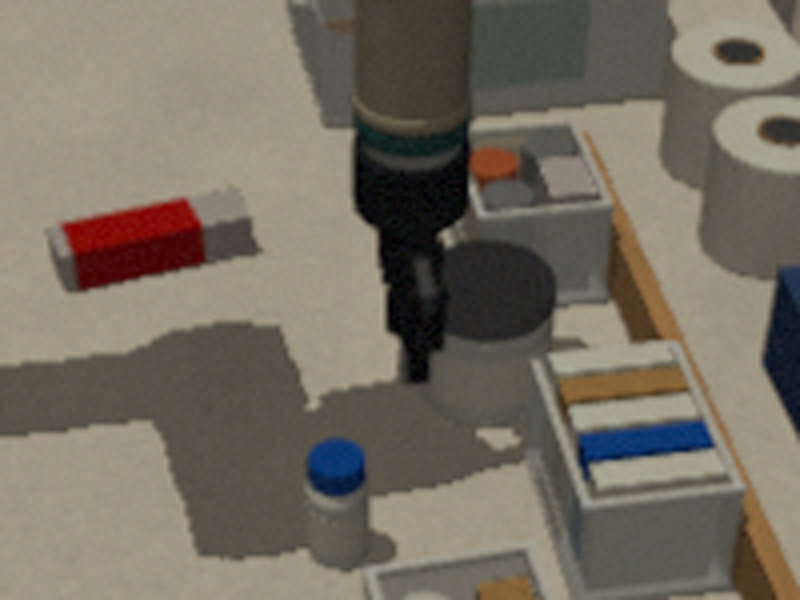

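The tub is upright (lid at (495,290) in the crop), but the knuckles seem to be touching the lid. I'll back off, tilt the tips forward and push lower.

```bash
python3 -m handwheel '[{"translation":[0.008,0,0],"angular":[0,0,0],"hand":0.4},{"translation":[0.008,0,0],"angular":[0,0,0],"hand":0.4},{"translation":[0,0,0],"angular":[0,-5,0],"hand":0.4},{"translation":[0,0,0],"angular":[0,-5,0],"hand":0.4},{"translation":[0,0,0],"angular":[0,-5,0],"hand":0.4},{"translation":[0.0018,0,0.0068],"angular":[0,0,0],"hand":0.4},{"translation":[0,0,0],"angular":[0,0,0],"hand":0.4},{"translation":[0,0,0],"angular":[0,0,0],"hand":0.4}]'
```

```text
clock: 4.83
position: [0.5413, 0.149, 0.0231]
ee_rot: [0.13, -0.01, 0.991, 0.001]
contact_force: [0.7, 0.4, 0.2]
width: 0.0513
gripper_force: 0.0
```

```bash
python3 -m handwheel '[{"translation":[-0.00483,0,0.0013],"angular":[0,0,0],"hand":0.4},{"translation":[-0.00483,0,0.0013],"angular":[0,0,0],"hand":0.4},{"translation":[-0.00483,0,0.0013],"angular":[0,0,0],"hand":0.4},{"translation":[-0.00483,0,0.0013],"angular":[0,0,0],"hand":0.4},{"translation":[-0.00483,0,0.0013],"angular":[0,0,0],"hand":0.4},{"translation":[-0.00483,0,0.0013],"angular":[0,0,0],"hand":0.4}]'
```

```text
clock: 5.33
position: [0.5669, 0.1491, 0.0222]
ee_rot: [0.126, -0.01, 0.992, 0.001]
contact_force: [-11.0, 0.3, 10.9]
width: 0.0511
gripper_force: 6.3
```

```bash
python3 -m handwheel '[{"translation":[-0.00483,0,0.0012],"angular":[0,0,0],"hand":0.4},{"translation":[-0.00483,0,0.0012],"angular":[0,0,0],"hand":0.4},{"translation":[-0.00483,0,0.0012],"angular":[0,0,0],"hand":0.4},{"translation":[-0.00483,0,0.0012],"angular":[0,0,0],"hand":0.4},{"translation":[-0.00483,0,0.0012],"angular":[0,0,0],"hand":0.4},{"translation":[-0.00483,0,0.0012],"angular":[0,0,0],"hand":0.4}]'
python3 - <<'E'
from h import *
im=manip.get_image("side");cv2.imwrite("pics/s3.png",cv2.resize(im[100:250,210:410,::-1],None,fx=4,fy=4))
# expected lid centre in side view for tub fully home at org y=.150
ex=np.array([.9999,.0164]);ey=np.array([-.0164,.9999]);O=np.array([.7271,0])
for x in(-.1,-.075,-.0475):
    p=O+ex*x+ey*.151; print(x,(proj("side",[*p,.093])-[210,100])*4)
E
```

```text
clock: 5.83
position: [0.5979, 0.1497, 0.0226]
ee_rot: [0.127, -0.01, 0.992, 0.001]
contact_force: [-5.1, 1.0, 1.6]
width: 0.0512
gripper_force: 3.6
-0.1 [513.82606221 314.56161182]
-0.075 [549.74722025 310.9345786 ]
-0.0475 [589.02000682 306.96912455]
```

View pics/s3.png

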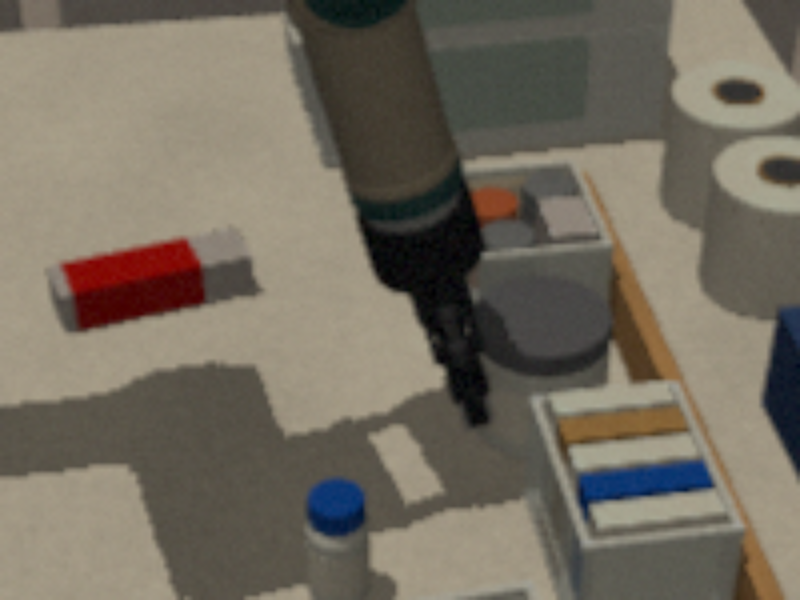

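The tub is upright and entering the gap. Its lid centre at (545,315) in the crop leaves about 30 mm to go.

```bash
python3 -m handwheel '[{"translation":[-0.00483,0,0.0013],"angular":[0,0,0],"hand":0.4},{"translation":[-0.00483,0,0.0013],"angular":[0,0,0],"hand":0.4},{"translation":[-0.00483,0,0.0013],"angular":[0,0,0],"hand":0.4},{"translation":[-0.00483,0,0.0013],"angular":[0,0,0],"hand":0.4},{"translation":[-0.0029,0,0.0008],"angular":[0,0,0],"hand":0.4},{"translation":[-0.0019,0,0.0005],"angular":[0,0,0],"hand":0.4}]'; python3 -m handwheel '[{"translation":[-0.0019,0,0.0005],"angular":[0,0,0],"hand":0.4},{"translation":[-0.0019,0,0.0005],"angular":[0,0,0],"hand":0.4}]';
```

```text
clock: 6.38
position: [0.6255, 0.1505, 0.0233]
ee_rot: [0.13, -0.01, 0.991, 0.001]
contact_force: [-2.6, 0.5, -2.3]
width: 0.0517
gripper_force: 2.3
clock: 6.55
position: [0.6273, 0.1505, 0.0228]
ee_rot: [0.128, -0.01, 0.992, 0.001]
contact_force: [-8.2, -1.3, -1.3]
width: 0.051
gripper_force: 4.6
```

```bash
python3 -m handwheel '[{"translation":[-0.0019,0,0.0005],"angular":[0,0,0],"hand":0.4}]'; python3 -m handwheel '[{"translation":[0,0,0],"angular":[0,0,0],"hand":0.4}]'
```

```text
clock: 6.63
position: [0.6274, 0.1505, 0.0224]
ee_rot: [0.127, -0.01, 0.992, 0.001]
contact_force: [-12.1, -0.0, 6.4]
width: 0.0513
gripper_force: 7.0
clock: 6.72
position: [0.6274, 0.1505, 0.0226]
ee_rot: [0.127, -0.01, 0.992, 0.001]
contact_force: [-9.5, 0.5, 1.7]
width: 0.0513
gripper_force: 5.3
```

```bash
python3 -m handwheel '[{"translation":[-0.0029,0,0.0008],"angular":[0,0,0],"hand":0.4},{"translation":[0,0,0],"angular":[0,0,0],"hand":0.4}]'; python3 -m handwheel '[{"translation":[0.005,0,-0.0013],"angular":[0,0,0],"hand":0.4},{"translation":[0.0145,0,-0.0039],"angular":[0,0,0],"hand":0.4},{"translation":[0.0145,0,-0.0039],"angular":[0,0,0],"hand":0.4},{"translation":[0.0145,0,-0.0039],"angular":[0,0,0],"hand":0.4},{"translation":[0.0145,0,-0.0039],"angular":[0,0,0],"hand":0.2},{"translation":[0.0145,0,-0.0039],"angular":[0,0,0],"hand":0.1},{"translation":[-0.0078,0,-0.029],"angular":[0,0,0],"hand":0},{"translation":[-0.0078,0,-0.029],"angular":[0,0,0],"hand":0},{"translation":[-0.0078,0,-0.029],"angular":[0,0,0],"hand":0},{"translation":[-0.0078,0,-0.029],"angular":[0,0,0],"hand":0}]'; python3 -m handwheel '[{"translation":[-0.0078,0,-0.029],"angular":[0,0,0],"hand":0},{"translation":[0,0,0],"angular":[0,0,0],"hand":0}]'
```

```text
clock: 6.88
position: [0.6276, 0.1504, 0.0223]
ee_rot: [0.124, -0.01, 0.992, 0.001]
contact_force: [-15.3, 0.3, 8.3]
width: 0.0518
gripper_force: 8.6
clock: 7.72
position: [0.5561, 0.1494, 0.147]
ee_rot: [0.133, -0.01, 0.991, 0.002]
contact_force: [1.0, 0.4, -0.4]
width: 0.0853
gripper_force: 0.0
clock: 7.88
position: [0.5608, 0.1502, 0.1832]
ee_rot: [0.14, -0.01, 0.99, 0.003]
contact_force: [2.0, 1.0, 1.1]
width: 0.0855
gripper_force: 0.0
```

```bash
python3 -m handwheel '[{"translation":[0.0122,-0.031,-0.0033],"angular":[0,0,0],"hand":0},{"translation":[0.0122,-0.031,-0.0033],"angular":[0,0,0],"hand":0},{"translation":[0.0122,-0.031,-0.0033],"angular":[0,0,0],"hand":0},{"translation":[0.0122,-0.031,-0.0033],"angular":[0,0,0],"hand":0},{"translation":[0.0122,-0.031,-0.0033],"angular":[0,0,0],"hand":0},{"translation":[0.0122,-0.031,-0.0033],"angular":[0,0,0],"hand":0},{"translation":[0.0122,-0.031,-0.0033],"angular":[0,0,0],"hand":0},{"translation":[0.0122,-0.031,-0.0033],"angular":[0,0,0],"hand":0},{"translation":[0.0122,-0.031,-0.0033],"angular":[0,0,0],"hand":0},{"translation":[0.0122,-0.031,-0.0033],"angular":[0,0,0],"hand":0}]'; python3 -m handwheel '[{"translation":[0,0,0],"angular":[0,0,0],"hand":0},{"translation":[0,0,0],"angular":[0,0,0],"hand":0}]'
python3 - <<'E'
from h import *
cv2.imwrite("pics/t4.png",cv2.resize(manip.get_image("top")[110:290,110:350,::-1],None,fx=3.3,fy=3.3,interpolation=cv2.INTER_CUBIC))
E
```

```text
clock: 8.72
position: [0.4347, -0.1662, 0.1755]
ee_rot: [0.133, -0.01, 0.991, -0.001]
contact_force: [0.2, -0.2, -0.0]
width: 0.0855
gripper_force: 0.0
clock: 8.88
position: [0.4348, -0.1664, 0.1751]
ee_rot: [0.132, -0.008, 0.991, -0.0]
contact_force: [1.3, 0.9, 0.0]
width: 0.0853
gripper_force: 0.0
```

View pics/t4.png

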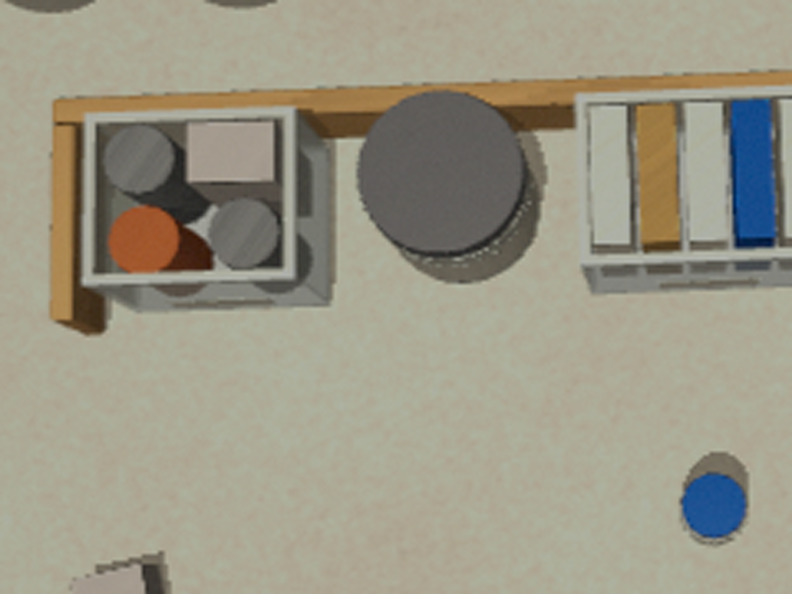

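The tub stands against the back board, with its lid centre at (441,173) in the crop and the left and middle bins undisturbed. Now I'll lower in front of the bin.

```bash
python3 -c "
from h import *
t=ray('top',110+441/3.3,110+173/3.3,.093);print((t-[.7271,0])@[.9999,.0164],(t-[.7271,0])@[-.0164,.9999])"
python3 -m handwheel '[{"translation":[0.008,0.004,0.030],"angular":[0,0,0],"hand":0},{"translation":[0.008,0,0.030],"angular":[0,0,0],"hand":0},{"translation":[0.008,0,0.030],"angular":[0,0,0],"hand":0},{"translation":[0.008,0,0.030],"angular":[0,0,0],"hand":0},{"translation":[0.006,0,0.022],"angular":[0,0,0],"hand":0},{"translation":[0.0018,0,0.007],"angular":[0,0,0],"hand":0},{"translation":[0,0,0],"angular":[0,0,0],"hand":0},{"translation":[0,0,0],"angular":[0,0,0],"hand":0}]'
```

```text
-0.051495833424235825 0.1507838981737963
clock: 9.6
position: [0.4352, -0.159, 0.0205]
ee_rot: [0.131, -0.011, 0.991, 0.001]
contact_force: [-0.1, 0.1, -0.3]
width: 0.0852
gripper_force: 0.0
```

```bash
python3 -m handwheel '[{"translation":[-0.00773,0,0.0021],"angular":[0,0,0],"hand":0},{"translation":[-0.00773,0,0.0021],"angular":[0,0,0],"hand":0},{"translation":[-0.00483,0,0.0013],"angular":[0,0,0],"hand":0},{"translation":[-0.0029,0,0.0008],"angular":[0,0,0],"hand":0},{"translation":[-0.0029,0,0.0008],"angular":[0,0,0],"hand":0},{"translation":[-0.0029,0,0.0008],"angular":[0,0,0],"hand":0},{"translation":[-0.0029,0,0.0008],"angular":[0,0,0],"hand":0},{"translation":[-0.0029,0,0.0008],"angular":[0,0,0],"hand":0},{"translation":[-0.0029,0,0.0008],"angular":[0,0,0],"hand":0},{"translation":[-0.0029,0,0.0008],"angular":[0,0,0],"hand":0}]'
python3 -m handwheel '[{"translation":[-0.0029,0,0.0008],"angular":[0,0,0],"hand":0},{"translation":[-0.0029,0,0.0008],"angular":[0,0,0],"hand":0},{"translation":[-0.0029,0,0.0008],"angular":[0,0,0],"hand":0},{"translation":[-0.0029,0,0.0008],"angular":[0,0,0],"hand":0},{"translation":[-0.0029,0,0.0008],"angular":[0,0,0],"hand":0},{"translation":[-0.0029,0,0.0008],"angular":[0,0,0],"hand":0}]'
```

```text
clock: 10.43
position: [0.4764, -0.1585, 0.0197]
ee_rot: [0.13, -0.01, 0.991, 0.001]
contact_force: [-0.2, -0.4, 0.1]
width: 0.085
gripper_force: 0.0
clock: 10.93
position: [0.4913, -0.1562, 0.0187]
ee_rot: [0.128, -0.011, 0.992, 0.003]
contact_force: [-8.3, 0.4, 5.6]
width: 0.086
gripper_force: 4.1
```

```bash
python3 -m handwheel '[{"translation":[-0.0039,0,0.0009],"angular":[0,0,0],"hand":0},{"translation":[-0.0039,0,0.0009],"angular":[0,0,0],"hand":0},{"translation":[-0.0039,0,0.0009],"angular":[0,0,0],"hand":0},{"translation":[-0.0039,0,0.0009],"angular":[0,0,0],"hand":0},{"translation":[-0.0039,0,0.0009],"angular":[0,0,0],"hand":0},{"translation":[-0.0039,0,0.0009],"angular":[0,0,0],"hand":0},{"translation":[-0.0039,0,0.0009],"angular":[0,0,0],"hand":0},{"translation":[-0.0039,0,0.0009],"angular":[0,0,0],"hand":0},{"translation":[-0.0039,0,0.0009],"angular":[0,0,0],"hand":0},{"translation":[-0.0039,0,0.0009],"angular":[0,0,0],"hand":0}]'
python3 - <<'E'
from h import *
cv2.imwrite("pics/s5.png",cv2.resize(manip.get_image("side")[190:385,230:490,::-1],None,fx=3,fy=3,interpolation=cv2.INTER_CUBIC))
E
```

```text
clock: 11.77
position: [0.5346, -0.1573, 0.021]
ee_rot: [0.131, -0.01, 0.991, 0.001]
contact_force: [-3.2, 0.1, -1.2]
width: 0.085
gripper_force: 1.7
```

View pics/s5.png

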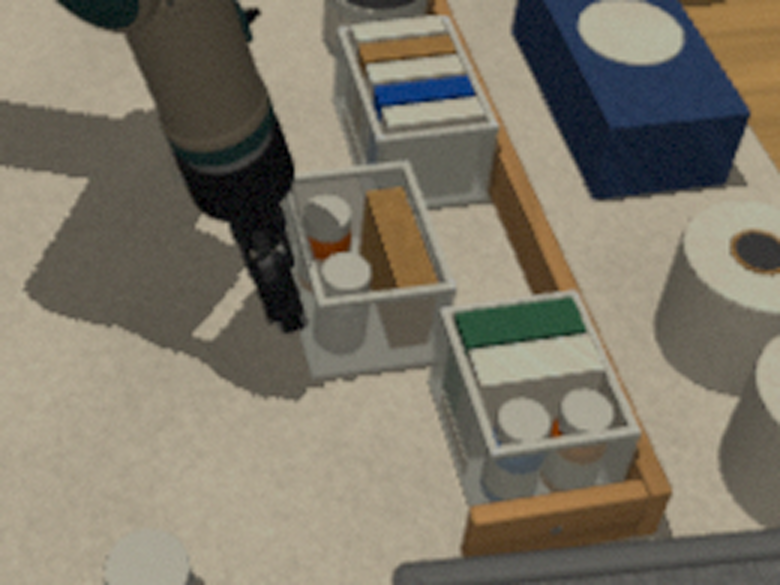

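The bin is square to the row and entering the right gap. Its back rim corners are at (408,163) and (453,290) in the crop, and both bottles are upright. I've now used all ten views, so the rest goes by numbers.

```bash
python3 - <<'E'
from h import *
E=np.array([[.9999,.0164],[-.0164,.9999]])
def o(x,y):return E@(ray("side",230+x/3,190+y/3,.085)-[.7271,0])*1000
for n,p in dict(bl=(408,163),br=(453,290),fl=(290,180),fr=(315,306),rightbin_bl=(442,312),rbr=(577,295),rfl=(492,458),mid_fr=(372,135),mid_br=(497,125)).items():print(n,o(*p))
E
```

```text
bl [-89.55662463 -99.54436221]
br [ -91.4486258 -227.8800059]
fl [-183.03542187 -102.11116453]
fr [-189.99494298 -225.2662438 ]
rightbin_bl [-104.56794769 -245.54006933]
rbr [  -6.9736354  -247.18613831]
rfl [-106.18100467 -363.41492624]
mid_fr [-109.41773128  -64.22752097]
mid_br [ -8.26712859 -69.84239111]
```

```bash
python3 -m handwheel '[{"translation":[-0.0048,0,0.0013],"angular":[0,0,0],"hand":0},{"translation":[-0.0048,0,0.0013],"angular":[0,0,0],"hand":0},{"translation":[-0.0048,0,0.0013],"angular":[0,0,0],"hand":0},{"translation":[-0.0048,0,0.0013],"angular":[0,0,0],"hand":0},{"translation":[-0.0048,0,0.0013],"angular":[0,0,0],"hand":0},{"translation":[-0.0048,0,0.0013],"angular":[0,0,0],"hand":0},{"translation":[-0.0048,0,0.0013],"angular":[0,0,0],"hand":0},{"translation":[-0.0048,0,0.0013],"angular":[0,0,0],"hand":0},{"translation":[-0.0048,0,0.0013],"angular":[0,0,0],"hand":0},{"translation":[-0.0048,0,0.0013],"angular":[0,0,0],"hand":0}]'
python3 -m handwheel '[{"translation":[-0.0048,0,0.0013],"angular":[0,0,0],"hand":0},{"translation":[-0.0048,0,0.0013],"angular":[0,0,0],"hand":0},{"translation":[-0.0048,0,0.0013],"angular":[0,0,0],"hand":0},{"translation":[-0.0039,0,0.001],"angular":[0,0,0],"hand":0},{"translation":[-0.0029,0,0.0008],"angular":[0,0,0],"hand":0}]'
```

```text
clock: 12.65
position: [0.5844, -0.1563, 0.0209]
ee_rot: [0.13, -0.01, 0.991, 0.001]
contact_force: [-3.1, -0.0, -0.8]
width: 0.0853
gripper_force: 1.8
clock: 13.07
position: [0.6065, -0.1559, 0.021]
ee_rot: [0.131, -0.01, 0.991, 0.001]
contact_force: [-3.7, -1.0, -1.1]
width: 0.0854
gripper_force: 1.8
```

```bash
python3 -m handwheel '[{"translation":[-0.0019,0,0.0005],"angular":[0,0,0],"hand":0},{"translation":[-0.0019,0,0.0005],"angular":[0,0,0],"hand":0},{"translation":[-0.0019,0,0.0005],"angular":[0,0,0],"hand":0},{"translation":[-0.0019,0,0.0005],"angular":[0,0,0],"hand":0},{"translation":[-0.0019,0,0.0005],"angular":[0,0,0],"hand":0}]'
python3 -m handwheel '[{"translation":[-0.0019,0,0.0005],"angular":[0,0,0],"hand":0},{"translation":[-0.0019,0,0.0005],"angular":[0,0,0],"hand":0}]'
python3 -m handwheel '[{"translation":[-0.0019,0,0.0005],"angular":[0,0,0],"hand":0},{"translation":[-0.0019,0,0.0005],"angular":[0,0,0],"hand":0}]'
```

```text
clock: 13.48
position: [0.6157, -0.1556, 0.0209]
ee_rot: [0.13, -0.01, 0.991, 0.001]
contact_force: [-2.9, 0.1, -1.3]
width: 0.0854
gripper_force: 1.8
clock: 13.65
position: [0.6197, -0.1555, 0.021]
ee_rot: [0.131, -0.01, 0.991, 0.001]
contact_force: [-3.4, 0.3, -1.2]
width: 0.0856
gripper_force: 1.8
clock: 13.82
position: [0.6205, -0.1547, 0.0195]
ee_rot: [0.127, -0.01, 0.992, 0.003]
contact_force: [-14.5, -3.7, 1.7]
width: 0.0855
gripper_force: 6.8
```

```bash
python3 -m handwheel '[{"translation":[-0.0019,0,0.0005],"angular":[0,0,0],"hand":0},{"translation":[-0.0019,0,0.0005],"angular":[0,0,0],"hand":0},{"translation":[0,0,0],"angular":[0,0,0],"hand":0},{"translation":[0,0,0],"angular":[0,0,0],"hand":0}]'
python3 -m handwheel '[{"translation":[0.005,0,-0.0013],"angular":[0,0,0],"hand":0},{"translation":[0.0145,0,-0.0039],"angular":[0,0,0],"hand":0},{"translation":[0.0145,0,-0.0039],"angular":[0,0,0],"hand":0},{"translation":[0.0145,0,-0.0039],"angular":[0,0,0],"hand":0},{"translation":[0.0145,0,-0.0039],"angular":[0,0,0],"hand":0},{"translation":[-0.0078,0,-0.029],"angular":[0,0,0],"hand":0},{"translation":[-0.0078,0,-0.029],"angular":[0,0,0],"hand":0},{"translation":[-0.0078,0,-0.029],"angular":[0,0,0],"hand":0},{"translation":[-0.0078,0,-0.029],"angular":[0,0,0],"hand":0},{"translation":[-0.0078,0,-0.029],"angular":[0,0,0],"hand":0}]'
python3 -m handwheel '[{"translation":[0.03,0,-0.018],"angular":[0,0,0],"hand":0},{"translation":[0.03,0,-0.018],"angular":[0,0,0],"hand":0},{"translation":[0.03,0,-0.018],"angular":[0,0,0],"hand":0},{"translation":[0.03,0,-0.018],"angular":[0,0,0],"hand":0},{"translation":[0.03,0,-0.018],"angular":[0,0,0],"hand":0},{"translation":[0.03,0,-0.018],"angular":[0,0,0],"hand":0},{"translation":[0.03,0,-0.018],"angular":[0,0,0],"hand":0},{"translation":[0,0,0],"angular":[0,0,0],"hand":0},{"translation":[0,0,0],"angular":[0,0,0],"hand":0}]'
python3 - <<'E'
from h import *
im=manip.get_image("top");cv2.imwrite("pics/t6.png",im[:,:,::-1])
old=cv2.imread("pics/top0.png")[:,:,::-1]
E=np.array([[.9999,.0164],[-.0164,.9999]])
g=cv2.cvtColor(im,cv2.COLOR_RGB2GRAY).astype(int)
# rim of pulled-out bin: print grey profiles across expected positions (organiser coords at z=.085)
def prof(f,vals):
    out=[]
    for v in vals:
        p=np.array([.7271,0])+E.T@np.array(f(v));u=proj("top",[*p,.085]);out.append(int(cv2.remap(g.astype(np.float32),np.float32([[u[0]]]),np.float32([[u[1]]]),1)[0,0]))
    return out
xs=np.arange(-.022,.011,.002)
for y in(-.115,-.135,-.155,-.175,-.195,-.215):print("back",y,prof(lambda v:(v,y),xs))
xs=np.arange(-.120,-.087,.002)
for y in(-.115,-.135,-.155,-.175,-.195,-.215):print("front",y,prof(lambda v:(v,y),xs))
# stray motion check
d=np.abs(im.astype(int)-old).max(2)
for n,(x,y,w,h) in dict(left=(130,135,75,70),mid=(285,135,75,60),right=(448,128,75,60),pill=(315,250,25,28),jar=(508,280,40,38),carton=(132,278,42,82)).items():print(n,(d[y:y+h,x:x+w]>45).sum())
E
```

```text
clock: 14.15
position: [0.6206, -0.1546, 0.0194]
ee_rot: [0.124, -0.01, 0.992, 0.003]
contact_force: [-22.3, -3.7, 7.1]
width: 0.0855
gripper_force: 10.7
clock: 14.98
position: [0.5646, -0.1575, 0.1745]
ee_rot: [0.133, -0.01, 0.991, 0.0]
contact_force: [-0.7, 0.1, 0.4]
width: 0.0853
gripper_force: 0.0
clock: 15.73
position: [0.3276, -0.1636, 0.2408]
ee_rot: [0.133, -0.009, 0.991, -0.002]
contact_force: [0.8, 0.1, 0.1]
width: 0.0854
gripper_force: 0.0
back -0.115 [117, 119, 117, 116, 112, 93, 85, 129, 158, 163, 147, 124, 119, 156, 159, 160, 165]
back -0.135 [120, 120, 119, 114, 117, 83, 83, 114, 163, 162, 151, 129, 125, 138, 159, 161, 161]
back -0.155 [116, 120, 118, 114, 100, 85, 85, 125, 160, 164, 147, 131, 121, 151, 161, 161, 161]
back -0.175 [114, 118, 116, 113, 127, 83, 84, 128, 162, 161, 148, 126, 117, 136, 162, 161, 159]
back -0.195 [115, 116, 115, 114, 102, 82, 85, 120, 162, 164, 144, 126, 127, 147, 159, 158, 158]
back -0.215 [67, 68, 71, 74, 76, 79, 84, 137, 161, 163, 148, 125, 110, 158, 161, 161, 161]
front -0.115 [154, 115, 123, 124, 123, 102, 81, 83, 84, 130, 161, 165, 120, 81, 78, 80, 89]
front -0.135 [153, 129, 99, 112, 122, 122, 122, 123, 118, 110, 165, 158, 121, 88, 127, 163, 165]
front -0.155 [161, 109, 92, 101, 129, 123, 123, 123, 112, 137, 165, 164, 143, 131, 132, 132, 135]
front -0.175 [152, 128, 105, 113, 124, 103, 87, 85, 80, 128, 164, 160, 136, 123, 86, 82, 104]
front -0.195 [165, 119, 123, 122, 122, 124, 123, 123, 118, 135, 164, 163, 141, 110, 127, 159, 164]
front -0.215 [163, 163, 163, 163, 159, 139, 114, 98, 88, 139, 162, 163, 133, 98, 97, 99, 100]
left 0
mid 0
right 0
pill 0
jar 0
carton 620
```

```bash
python3 - <<'E'
from h import *
E=np.array([[.9999,.0164],[-.0164,.9999]])
old=cv2.imread("pics/top0.png");im=cv2.imread("pics/t6.png")
for n,i in(("old",old),("new",im)):
    m=((i[...,2]>110)&(i[...,1]<40)).astype(np.uint8); m[:270]=0;m[:,200:]=0
    c=max(cv2.findContours(m,0,1)[0],key=cv2.contourArea);print(n,"carton red",cv2.minAreaRect(c))
    h=cv2.cvtColor(i,cv2.COLOR_BGR2GRAY)
    r=(slice(205,280),slice(210,290)) if n=="old" else (slice(130,200),slice(212,278))
    cc=cv2.HoughCircles(cv2.resize(h[r],None,fx=4,fy=4,interpolation=cv2.INTER_CUBIC),3,1,200,param1=80,param2=15,minRadius=92,maxRadius=114)
    x,y,rad=cc[0,0];u,v=r[1].start+(x+.5)/4-.5,r[0].start+(y+.5)/4-.5
    print("tub",u,v,rad/4,E@(ray("top",u,v,.093)-[.7271,0]))
g=cv2.cvtColor(im,cv2.COLOR_BGR2GRAY)[130:205,365:445]
cc=cv2.HoughCircles(cv2.resize(g,None,fx=4,fy=4,interpolation=cv2.INTER_CUBIC),3,1,60,param1=80,param2=15,minRadius=32,maxRadius=54)
for x,y,r in cc[0][:4]:print("cap",365+x/4,130+y/4,r/4,E@(ray("top",365+x/4,130+y/4,.078)-[.7271,0]))
print(E@(ray("top",335+255/4,120+496/4,.078)-[.7271,0]),E@(ray("top",335+384/4,120+484/4,.078)-[.7271,0]))
# where tub would be when home
for x in(-.0475,-.0515):
    p=np.array([.7271,0])+E.T@np.array([x,.151]);print(x,proj("top",[*p,.093]))
E
```

```text
old carton red ((149.1154022216797, 322.07696533203125), (38.63488006591797, 21.768890380859375), 78.69007110595703)
tub 246.25 241.0 26.125 [-0.19816112  0.14899437]
new carton red ((150.50001525878906, 329.0000305175781), (52.75524139404297, 21.768890380859375), 78.69007110595703)
tub 243.5 162.5 25.575 [-0.05162935  0.15103975]
cap 395.375 170.625 9.1 [-0.07492913 -0.13134156]
cap 426.875 168.875 9.425 [-0.07401288 -0.19048593]
[-0.2132744  -0.12959718] [-0.21010063 -0.18919982]
-0.0475 [243.47091327 160.3318738 ]
-0.0515 [243.51443244 162.43324022]
```

```bash
python3 - <<'E'
from h import *
E=np.array([[.9999,.0164],[-.0164,.9999]])
def lid(i,x0,x1,y0,y1):
    s=i.astype(int);v=s.max(2);m=((v>40)&(v<92)&(v-s.min(2)<16)).astype(np.uint8);k=np.zeros_like(m);k[y0:y1,x0:x1]=m[y0:y1,x0:x1]
    k=cv2.morphologyEx(k,cv2.MORPH_OPEN,np.ones((3,3)));c=max(cv2.findContours(k,0,1)[0],key=cv2.contourArea)
    return k,c
o=cv2.imread("pics/side0.png");n=manip.get_image("side")[:,:,::-1];cv2.imwrite("pics/s7.png",n)
for i,b in((o,(280,325,172,205)),(n,(330,375,140,190))):
    k,c=lid(i,*b);x,y,w,h=cv2.boundingRect(c)
    # project lid circle prediction for comparison of left/right extreme columns
    def ext(X,Y,r=.0475,z=.093):
        a=np.linspace(0,6.283,60);P=np.array([proj("side",[X+r*np.cos(t),Y+r*np.sin(t),z]) for t in a]);return P.min(0),P.max(0)
    print("box",x,x+w,y,y+h,cv2.contourArea(c))
    for org in([(-.198,.149)] if i is o else [(-.0475,.151),(-.0516,.151)]):
        p=np.array([.7271,0])+E.T@np.array(org);print(org,ext(*p))
g=cv2.cvtColor(n,cv2.COLOR_BGR2GRAY)
print(g[146:176:3,325:375:1].tolist()[3:7])
E
```

```text
box 286 320 174 196 567.5
(-0.198, 0.149) (array([285.10459505, 172.34333333]), array([320.58566293, 193.669146  ]))
box 330 373 165 190 799.5
(-0.0475, 0.151) (array([339.85377683, 166.75232025]), array([374.71069365, 187.3345221 ]))
(-0.0516, 0.151) (array([338.38504596, 166.8909469 ]), array([373.25753147, 187.49151588]))
[[88, 126, 158, 127, 72, 54, 62, 64, 79, 81, 83, 84, 82, 78, 81, 78, 62, 58, 62, 69, 65, 111, 137, 144, 142, 143, 141, 141, 141, 144, 142, 143, 148, 124, 146, 155, 132, 121, 148, 160, 158, 163, 159, 161, 161, 163, 164, 162, 163, 161], [81, 77, 126, 158, 123, 91, 92, 94, 91, 92, 92, 93, 93, 95, 95, 89, 91, 91, 80, 72, 73, 70, 114, 142, 136, 128, 122, 117, 108, 109, 109, 106, 113, 112, 101, 145, 157, 141, 124, 150, 162, 162, 162, 165, 161, 161, 162, 163, 164, 160], [82, 75, 77, 121, 156, 129, 82, 73, 87, 91, 93, 94, 96, 93, 93, 86, 87, 78, 82, 95, 102, 119, 119, 136, 138, 140, 141, 148, 144, 140, 138, 132, 130, 136, 135, 136, 136, 131, 118, 119, 129, 154, 161, 163, 164, 161, 159, 159, 157, 163], [100, 80, 76, 81, 105, 128, 129, 120, 119, 113, 111, 111, 110, 104, 103, 98, 94, 92, 88, 90, 93, 91, 94, 92, 92, 91, 93, 96, 91, 93, 94, 92, 88, 91, 89, 89, 89, 91, 110, 119, 121, 116, 146, 161, 154, 159, 162, 159, 157, 160]]
```

The tub may be 2–3 mm short of the board, so I'll give it one more gentle, firm push.

```bash
python3 -m handwheel '[{"translation":[-0.0243,0.031,0.0065],"angular":[0,0,0],"hand":0.4},{"translation":[-0.0243,0.031,0.0065],"angular":[0,0,0],"hand":0.4},{"translation":[-0.0243,0.031,0.0065],"angular":[0,0,0],"hand":0.4},{"translation":[-0.0243,0.031,0.0065],"angular":[0,0,0],"hand":0.4},{"translation":[-0.0243,0.031,0.0065],"angular":[0,0,0],"hand":0.4},{"translation":[-0.0243,0.031,0.0065],"angular":[0,0,0],"hand":0.4},{"translation":[-0.0243,0.031,0.0065],"angular":[0,0,0],"hand":0.4},{"translation":[-0.0243,0.031,0.0065],"angular":[0,0,0],"hand":0.4},{"translation":[-0.0243,0.031,0.0065],"angular":[0,0,0],"hand":0.4},{"translation":[-0.0243,0.031,0.0065],"angular":[0,0,0],"hand":0.4}]'
python3 -m handwheel '[{"translation":[0,0,0],"angular":[0,0,0],"hand":0.4},{"translation":[0,0,0],"angular":[0,0,0],"hand":0.4}]'
```

```text
clock: 16.67
position: [0.5739, 0.1581, 0.2376]
ee_rot: [0.131, -0.012, 0.991, 0.002]
contact_force: [0.5, -0.5, -0.2]
width: 0.0515
gripper_force: 0.0
clock: 16.83
position: [0.5736, 0.1572, 0.2369]
ee_rot: [0.13, -0.013, 0.991, 0.002]
contact_force: [-0.3, 0.6, -1.1]
width: 0.0512
gripper_force: 0.0
```

```bash
python3 -m handwheel '[{"translation":[0.008,-0.008,0.030],"angular":[0,0,0],"hand":0.4},{"translation":[0.008,0,0.030],"angular":[0,0,0],"hand":0.4},{"translation":[0.008,0,0.030],"angular":[0,0,0],"hand":0.4},{"translation":[0.008,0,0.030],"angular":[0,0,0],"hand":0.4},{"translation":[0.008,0,0.030],"angular":[0,0,0],"hand":0.4},{"translation":[0.008,0,0.030],"angular":[0,0,0],"hand":0.4},{"translation":[0.007,0,0.026],"angular":[0,0,0],"hand":0.4},{"translation":[0,0,0],"angular":[0,0,0],"hand":0.4},{"translation":[0,0,0],"angular":[0,0,0],"hand":0.4}]'
```

```text
clock: 17.58
position: [0.571, 0.1451, 0.0241]
ee_rot: [0.129, -0.01, 0.992, 0.001]
contact_force: [0.1, -0.3, 0.3]
width: 0.0512
gripper_force: 0.0
```

```bash
python3 -m handwheel '[{"translation":[-0.0077,0.003,0.0021],"angular":[0,0,0],"hand":0.4},{"translation":[-0.0077,0,0.0021],"angular":[0,0,0],"hand":0.4},{"translation":[-0.0077,0,0.0021],"angular":[0,0,0],"hand":0.4},{"translation":[-0.0077,0,0.0021],"angular":[0,0,0],"hand":0.4},{"translation":[-0.0058,0,0.0016],"angular":[0,0,0],"hand":0.4},{"translation":[-0.0039,0,0.001],"angular":[0,0,0],"hand":0.4},{"translation":[-0.0029,0,0.0008],"angular":[0,0,0],"hand":0.4},{"translation":[-0.0029,0,0.0008],"angular":[0,0,0],"hand":0.4}]'
python3 -m handwheel '[{"translation":[-0.0029,0,0.0008],"angular":[0,0,0],"hand":0.4},{"translation":[-0.0029,0,0.0008],"angular":[0,0,0],"hand":0.4},{"translation":[-0.0019,0,0.0005],"angular":[0,0,0],"hand":0.4}]'
python3 -m handwheel '[{"translation":[-0.0019,0,0.0005],"angular":[0,0,0],"hand":0.4},{"translation":[-0.0019,0,0.0005],"angular":[0,0,0],"hand":0.4}]'
```

```text
clock: 18.25
position: [0.6204, 0.1494, 0.0252]
ee_rot: [0.13, -0.01, 0.991, 0.001]
contact_force: [-1.6, 0.8, -0.1]
width: 0.0512
gripper_force: 0.0
clock: 18.5
position: [0.6268, 0.1496, 0.0246]
ee_rot: [0.129, -0.01, 0.992, 0.001]
contact_force: [-5.8, 1.4, 3.1]
width: 0.0512
gripper_force: 2.6
clock: 18.67
position: [0.6274, 0.1499, 0.0238]
ee_rot: [0.126, -0.01, 0.992, 0.001]
contact_force: [-13.4, 1.5, 9.1]
width: 0.0512
gripper_force: 6.8
```

```bash
python3 -m handwheel '[{"translation":[-0.0029,0,0.0003],"angular":[0,0,0],"hand":0.4},{"translation":[-0.0029,0,0.0003],"angular":[0,0,0],"hand":0.4},{"translation":[0,0,0],"angular":[0,0,0],"hand":0.4},{"translation":[0,0,0],"angular":[0,0,0],"hand":0.4}]'
python3 -m handwheel '[{"translation":[0.005,0,-0.0013],"angular":[0,0,0],"hand":0.4},{"translation":[0.0145,0,-0.0039],"angular":[0,0,0],"hand":0.4},{"translation":[0.0145,0,-0.0039],"angular":[0,0,0],"hand":0.4},{"translation":[0.0145,0,-0.0039],"angular":[0,0,0],"hand":0.4},{"translation":[0.0145,0,-0.0039],"angular":[0,0,0],"hand":0.4},{"translation":[-0.0078,0,-0.029],"angular":[0,0,0],"hand":0.4},{"translation":[-0.0078,0,-0.029],"angular":[0,0,0],"hand":0.4},{"translation":[-0.0078,0,-0.029],"angular":[0,0,0],"hand":0.4},{"translation":[-0.0078,0,-0.029],"angular":[0,0,0],"hand":0.4},{"translation":[-0.0078,0,-0.029],"angular":[0,0,0],"hand":0.4}]'
python3 -m handwheel '[{"translation":[0.03,0,-0.018],"angular":[0,0,0],"hand":0.4},{"translation":[0.03,0,-0.018],"angular":[0,0,0],"hand":0.4},{"translation":[0.03,0,-0.018],"angular":[0,0,0],"hand":0.4},{"translation":[0.03,0,-0.018],"angular":[0,0,0],"hand":0.4},{"translation":[0.03,0,-0.018],"angular":[0,0,0],"hand":0.4},{"translation":[0.03,0,-0.018],"angular":[0,0,0],"hand":0.4},{"translation":[0,0,0],"angular":[0,0,0],"hand":0.4},{"translation":[0,0,0],"angular":[0,0,0],"hand":0.4}]'
python3 - <<'E'
from h import *
E=np.array([[.9999,.0164],[-.0164,.9999]])
i=manip.get_image("top")[:,:,::-1];r=(slice(130,200),slice(212,278));old=cv2.imread("pics/t6.png")
cc=cv2.HoughCircles(cv2.resize(cv2.cvtColor(i,6)[r],None,fx=4,fy=4,interpolation=cv2.INTER_CUBIC),3,1,200,param1=80,param2=15,minRadius=92,maxRadius=114)
x,y,rad=cc[0,0];u,v=r[1].start+(x+.5)/4-.5,r[0].start+(y+.5)/4-.5
print(u,v,rad/4,E@(ray("top",u,v,.093)-[.7271,0]))
d=np.abs(i.astype(int)-old).max(2)
for n,(x,y,w,h) in dict(left=(130,135,75,70),mid=(285,135,75,60),out=(368,132,78,70),right=(448,128,75,60),pill=(315,250,25,28),jar=(508,280,40,38)).items():print(n,(d[y:y+h,x:x+w]>45).sum())
E
```

```text
clock: 19.0
position: [0.6277, 0.1501, 0.0234]
ee_rot: [0.121, -0.011, 0.993, 0.001]
contact_force: [-20.7, 2.7, 12.3]
width: 0.0513
gripper_force: 11.1
clock: 19.83
position: [0.5727, 0.1486, 0.178]
ee_rot: [0.131, -0.01, 0.991, 0.001]
contact_force: [1.3, -0.0, 0.1]
width: 0.0511
gripper_force: 0.0
clock: 20.5
position: [0.3702, 0.1445, 0.2351]
ee_rot: [0.132, -0.011, 0.991, 0.002]
contact_force: [0.5, -0.2, -0.2]
width: 0.0513
gripper_force: 0.0
243.25 162.5 25.6 [-0.05161011  0.15150347]
left 0
mid 0
out 0
right 0
pill 0
jar 0
```

The tub didn't move under 20 N, so it is up against the board, and nothing else has shifted. Handing in.

```bash
python3 -c "
from rig import manip
print(manip.sign_off())"
```

```text
the job is handed in; nothing more can be done
None
```

The tub (left gap) and the bin (right gap) were pushed back until they stalled against the back board at about 20 N. The last pictures show the bin square and the bottles' caps in place; the other bins and loose things show no shift. The job is handed in at about 20 s, and no verdict was shown.

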